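# Seat the glass cell in the colour grader and close its hood

### The arm

A 7-joint arm with a two-finger parallel gripper is mounted at the origin on the work surface. World frame = base frame: x ahead of the robot, y to its left, z up, the work surface at z = 0. Lengths are in m, angles in rad, forces in N, time in s.
With the tool pointing down it reaches from about 0.4 to 0.875 m from the base axis. Payload 19.3 kg.
Tool frame: the origin (TCP) lies at the very end of the fingers, on their centre line; the grasp point (between the pads) lies 19 mm behind it; z points along the fingers, y is the line along which they close (so a half turn about z gives the same grasp; the last joint's range is limited). The gripper opens to 85 mm and grips with 20 to 120 N. Pads are 22 mm wide; open, the fingers measure 114 mm over their backs; the gripper's body (76 mm by 85 mm) begins 54 mm behind the grasp point. The pads swing forward as they close: fully open they stand 13 mm farther back than shut.
Start: joints at [-1.265, 0.521, -0.036, 1.599, 0.021, 1.021, -0.113], TCP at [0.229, 0.581, 0.231] pointing down, gripper open.
Joint ranges: [-2.91, 2.91], [-0.3, 2.13], [-1.5, 1.42], [0.17, 2.43], [-1.26, 4.41], [0.16, 1.93], [-2.52, 2.52]. Speed limits (rad/s): [1.89, 1.89, 2.39, 2.39, 3.01, 3.01, 3.01].

### API

Orientations are given as [roll, pitch, yaw] about the fixed x, y, z axes, in that order (R = Rz(yaw) Ry(pitch) Rx(roll)).
In Python, from workcell import bot gives the robot as it stands. The module is installed in compiled form; this text tells all that it offers.
- The arm moves only by the tool apply_moves, never from a script. Its arguments are lists of equal length, an entry for each row: "claw": the finger opening in m, from 0 to 0.0854; "xyz": the shift along the tool's x, y, z in m, a list of three; "twist": the turn, a rotation vector about the tool's x, y, z in rad, a list of three. A call has 1 to 20 rows; each row shifts and turns the commanded pose from where the row before left it, along the tool's axes as they then stand; what a row does not reach is not made up. A row lasts 1/10 s, in which the tool goes at most 50 mm and 8.59 degrees, less where a joint would pass 70% of its speed; a pose out of reach is approached as far as the arm can. A call with a gripper value outside its range is refused whole. The fingers move at their own pace and stop on an object; "force" is the grip in N (left out, the last holds). Time passes only in rows, so rows that do not move let the fingers close. It gives the time, the measured TCP pose, the force, the opening and the grip force at its end, in the units of the state.
- bot.observe(): the state, without advancing time (a new reading comes with each control period).
- bot.grab_frame(name): name is "scene" or "top" or "wrist"; returns a dict with "img" (420x560x3 uint8, red, green, blue), "vfov" (degrees; the focal length in pixels is half the picture's height over the tangent of half this angle, whatever the lens; pixels are square), "cx", "cy" (the principal point, pixels), "distortion" ([k1, k2, p1, p2, k3] as OpenCV has them; the pictures are not rectified), "view" (4x4, takes a point from world to camera coordinates). Camera axes: x right, y up, looking along -z (the intrinsics and any distortion apply to the point x, -y, -z); pixel columns grow to the right and rows downward; lengths in m; the calibration is good to about 2 mm. A picture is of the moment at which its call begins. There is no depth.
- bot.job_done(): hands the job in; it is judged then, once.
Trained networks look in the newest picture that a camera, given by its name, has taken for a name from the list of things; names that differ only in an ending like _2 or _b are one class to them, and where a whole thing is asked for, a point or a joint stands for the part that bears it (a point fixed in the world has none). Each returns a list of dicts, best first, with "score" (0 to 1); they miss things now and then, are a little off and sometimes report something else, mostly with a low value. They report only what shows in the picture. A call takes as long as a camera call. They do not tell look-alikes from the thing itself.
- bot.find_in(camera, query): "position" ([x, y, z] in m, in world coordinates, good to about 4 mm: the middle of the surface that is visible of it).
The state is a dict: "clock": time; "qpos": joint angles; "qd": joint speeds; "joint_efforts": joint torques, N m; "position": TCP position; "tool_rot": TCP orientation; "force": force on the tool from outside, world axes, zero at the start; "moment": the same for the moment, N m; "grip_width": finger opening in m; "finger_force": force on a finger pad.
Only numpy, scipy, OpenCV 4.12 (cv2) and the standard library are available. Lean on these libraries where they do the work, as an engineer would, in place of code of your own. Each camera call takes 0.05 s, during which the arm holds its last target. There are 200 camera calls.

### The job

Make the colour grader ready for zeroing: set the stoppered square glass cell in its well with the two clear faces square to the light path, which runs left to right along the dark marks on either side of the well, holding the cell by its ribbed sides and never by the clear faces. The holder does not sit quite in the middle of the deck, so ease the cell in by feel without forcing the glass, and press it fully home past the leaf spring. Then swing the hood gently shut over it, leaving the mug and the garlic keeper where they stand.

Things in the scene. Friction and masses are not known exactly. Their poses are not given: they have to be found in the camera images.
- cell: Stoppered glass cell, 25 x 25 mm, 65 mm tall, plus a round white stopper (19 mm wide, 8 mm high); 0.1 kg; starts upright on the counter. Origin: centre of its underside, z up. Ribbed frosted sides face its +x and -x (hold it there, on the upper 15 mm of the glass); clear faces +y and -y, either may look either way. It fits the well in any quarter turn. Over 20 N against the grader chips it.
- panes: The cell's two clear faces, at its y = +12.5 and -12.5 mm, each 20 mm wide, 65 mm tall, flush with the corners. Same origin and axes as the cell. Fingers must not touch them.
- grader: White bench colour grader, fixed. Origin: centre of its underside, z up; x -85 to +80 mm, y +-95 mm; flat deck 65 mm high behind x = -25 mm, sloping display panel on its -x side. Light path along its y axis. In the deck is an aluminium holder with a 61 mm square flange, top at z = 67 mm, with a square well 26.5 x 26.5 mm parallel to the grader, no chamfer, 47 mm deep.
- well (a point): Nominal centre of the well's mouth: grader x = 25, y = 0, z = 67 mm (flange top). The holder is screwed down firmly, but in slots: the true mouth lies anywhere up to 4 mm from this point in the grader's x and in its y, differently each time, and no pose given here shows where.
- well_floor (a point): Nominal centre of the well's flat floor, grader z = 20 mm: at home 18 mm of glass and the stopper stand above the flange. A bowed leaf spring on the well's -x wall (crown 25 mm below the mouth, 2.5 mm into the well, 1.4 N/mm) bears on the cell's side: pushing past it takes about 2 to 6 N, and a cell let go part way sticks there. Take its push into account in the 20 N.
- hood (a joint): Hinge of the grey light-shield hood, a box open below, 66 mm (grader x) by 70 mm, 36 mm high. 0 = shut over the well, 1.57 = upright on the well's +y side, limit 1.95; starts open at 1.6 to 1.9. Stiff: stays where it is left, moves with about 1 N at its far edge. Can be pushed over from behind (+y) and down with closed fingertips.
- hinge (a point): Middle of the hood's hinge line, which runs along the grader's x axis: grader x = 25, y = +38, z = 67.5 mm. Shut, the hood reaches 70 mm from it towards -y, and its top is 36 mm above it.
- mug: Blue enamel mug, 82 mm across, 78 mm tall, handle on its own +y side; on the left. Origin: centre of its underside. Not to be moved.
- keeper: White ceramic garlic keeper with knobbed lid on, 96 mm across, 105 mm tall; on the right, it and the cell swap places. Origin: centre of its underside. Not to be moved.
There are look-alikes about, which are no part of the job. There is more than one size of the cell; the job needs the middle-sized.

How it is judged:
On the way, in this order (a step that is already met when the one before it is completed fails the run):
1. with the hood still open, the cell is fully home in the well with its clear faces square to the light path (z of cell in the frame of grader below 0.0215 m and angle between the y axis of cell and the y axis of grader, either way round below 0.1 rad and horizontal distance between cell and well below 0.008 m and value of joint hood above 1 rad), for 0.2 s.
2. the hood is shut (value of joint hood below 0.05 rad), for 0.2 s.
At the end, for the whole second after the job is handed in: The cell stands upright (within 0.1 rad), released and at rest in the grader's well, its foot within 1.5 mm of the well's floor, within 8 mm of the well's nominal centre, its clear faces square to the light path (within 0.1 rad, either way round), and the hood is shut over it (joint below 0.05 rad) (z of cell in the frame of grader between 0.018 and 0.0215 m and angle between the y axis of cell and the y axis of grader, either way round below 0.1 rad and angle between cell's own z axis and vertical below 0.1 rad and horizontal distance between cell and well below 0.008 m and value of joint hood below 0.05 rad and linear speed of cell below 0.02 m/s); the robot touches nothing.
It fails at once if the glass is forced: more than 20 N between the cell and the grader (contact force between cell and grader above 20 N).
It fails at once if the fingers touch the clear faces (contact force between the fingers and panes above 1 N).
It fails at once if the hood is slammed: it swings shut faster than 3 rad/s (velocity of joint hood below -3 rad/s).
It fails at once if the mug or the garlic keeper is moved more than 15 mm (distance of any of mug, keeper from where it was at the start of the episode above 0.015 m).
It also fails if it takes over 72 s, if anything falls off the work surface, if the arm or the gripper's body presses on something with over 40 N, if the wrist force passes 120 N, or if a joint passes its speed limit or range.

## Working session

There is one attempt and no reset: what is moved stays moved. The work goes in short steps, Python scripts to look and compute and a tool call to move; the robot and the scene stay as the last step left them, time stands still between calls to the robot, and variables do not carry over. Pictures are saved under pics/ and viewed, at most 10 in all, crops included, and the job is handed in when it is done.

Besides the shell and the picture viewer there is one more tool, called after ">>>" as name(argument=value, ...) on one line, values as JSON. apply_moves: Moves the arm, as the interface text tells. Its arguments: {"type":"object","properties":{"claw":{"type":"array"},"xyz":{"type":"array"},"twist":{"type":"array"},"force":{"type":"number"}},"required":["claw","xyz","twist"]}

```bash
mkdir -p pics; cat > h.py <<'E'
import numpy as np, cv2
from workcell import bot
def cam(f):
    H=f["img"].shape[0]; fl=H/2/np.tan(np.radians(f["vfov"])/2)
    K=np.array([[fl,0,f["cx"]],[0,fl,f["cy"]],[0,0,1.]])
    F=np.diag([1,-1,-1.]); V=np.array(f["view"]); return K,np.array(f["distortion"],float),F@V[:3,:3],F@V[:3,3]
def proj(f,P):
    K,d,R,t=cam(f); return cv2.projectPoints(np.array(P,float).reshape(-1,1,3),cv2.Rodrigues(R)[0],t,K,d)[0].reshape(-1,2)
def ray(f,uv):
    K,d,R,t=cam(f); n=cv2.undistortPoints(np.array(uv,float).reshape(-1,1,2),K,d).reshape(-1,2)
    D=np.c_[n,np.ones(len(n))]@R; return -R.T@t,D
def onz(f,uv,z):
    o,D=ray(f,uv); return o+D*((z-o[2])/D[:,2])[:,None]
def save(img,n): cv2.imwrite("pics/"+n,img[:,:,::-1])
E
python3 - <<'E'
from h import *
fs={c:bot.grab_frame(c) for c in("scene","top")}
save(np.hstack([fs[c]["img"] for c in fs])[:, :],"a.png")
im=cv2.imread("pics/a.png"); 
for c in fs: save(cv2.resize(fs[c]["img"],(800,600),interpolation=cv2.INTER_CUBIC),c+"0.png")
for c in("scene","top"):
    for q in("cell","grader","hood","mug","keeper","well"):
        print(c,q,[(np.round(r["position"],3).tolist(),round(r["score"],2)) for r in bot.find_in(c,q)])
for c in fs: print(c,(-np.array(fs[c]["view"])[:3,:3].T@np.array(fs[c]["view"])[:3,3]).round(3))
print(bot.observe())
E
```

```text
scene cell [([0.506, -0.235, 0.044], 0.9), ([0.444, -0.197, 0.06], 0.64), ([0.527, -0.169, 0.036], 0.61)]
scene grader [([0.547, 0.074, 0.062], 0.81)]
scene hood [([0.507, 0.382, 0.043], 0.67), ([0.563, 0.121, 0.138], 0.58)]
scene mug [([0.507, 0.386, 0.042], 0.85)]
scene keeper [([0.549, -0.349, 0.081], 0.91)]
scene well [([0.552, 0.076, 0.066], 0.59)]
top cell [([0.428, -0.192, 0.093], 0.62), ([0.514, -0.172, 0.046], 0.4)]
top grader [([0.501, 0.074, 0.066], 0.72)]
top hood [([0.541, 0.127, 0.134], 0.71)]
top mug [([0.497, 0.39, 0.02], 0.79)]
top keeper [([0.524, -0.36, 0.082], 0.8)]
top well [([0.499, 0.077, 0.066], 0.82)]
scene [1.146 0.188 0.914]
top [ 0.299 -0.006  1.513]
{'clock': 0.7, 'qpos': array([-1.26522547,  0.52138232, -0.0362999 ,  1.599499  ,  0.02122041,
        1.02109429, -0.11280875]), 'qd': array([-0.00103384,  0.00104984,  0.00064131,  0.00022194,  0.00111094,
        0.00188152,  0.00065655]), 'joint_efforts': array([ 8.20568894e-04, -9.26657152e+01,  1.97928093e+00, -3.70235789e+01,
        1.82636379e-02,  1.43921337e-03, -7.79737115e-05]), 'position': array([0.22939506, 0.58137624, 0.23130217]), 'tool_rot': array([3.14158905e+00, 1.63280874e-05, 2.76578069e+00]), 'force': array([ 0.10462434, -0.52359183, -0.36232423]), 'moment': array([-0.02471141, -0.0318415 ,  0.02807034]), 'finger_force': 0.0, 'grip_width': 0.08496145958916189}
```

View pics/scene0.png

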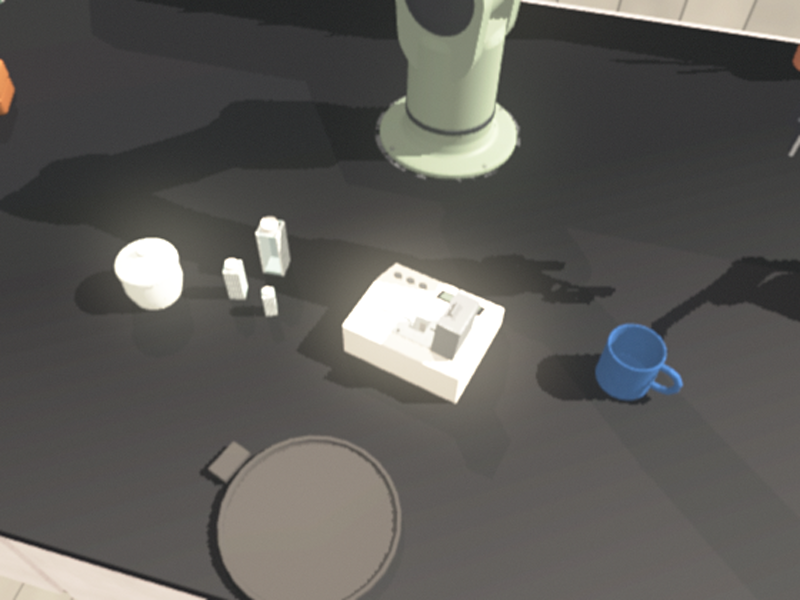

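View pics/top0.png

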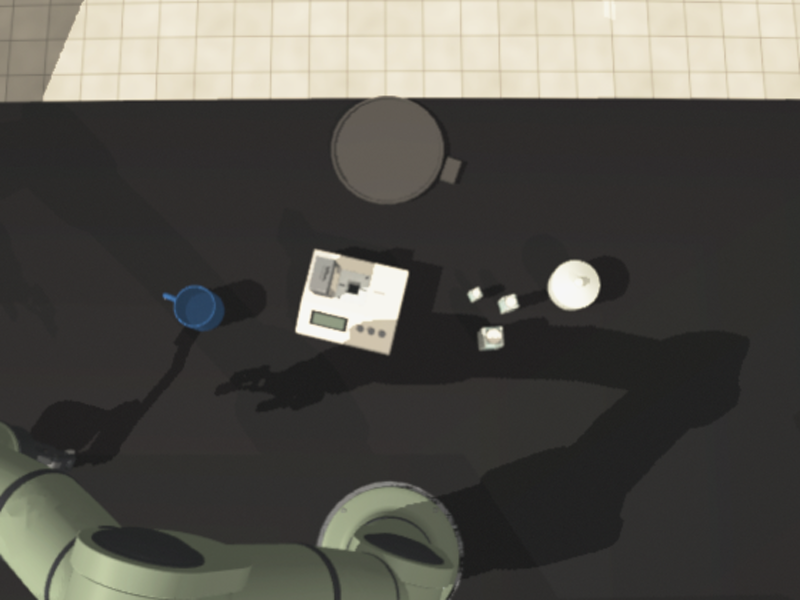

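The scene shows three cells: big (px 272,245), middle-sized (235,278) and small (270,300). The grader is at (425,330) with its hood open on the left, and the display faces the robot. In the top view the middle cell is at (508,303) and the grader yaw is about -0.22 rad. I'll move over the grader to use the wrist camera.

>>> apply_moves(claw=[0.085,0.085,0.085,0.085,0.085,0.085,0.085,0.085,0.085,0.085,0.085,0.085,0.085,0.085,0.085,0.085,0.085,0.085,0.085,0.085], xyz=[[0,0,0],[0,0,0],[0,0,0],[0,0,0],[0,0,0],[0,0,0],[0,0,0],[0,0,0],[0,0,0],[0,0,0],[-0.036,0.028,-0.007],[-0.036,0.028,-0.007],[-0.036,0.028,-0.007],[-0.036,0.028,-0.007],[-0.036,0.028,-0.007],[-0.036,0.028,-0.007],[-0.036,0.028,-0.007],[-0.036,0.028,-0.007],[-0.036,0.028,-0.007],[-0.036,0.028,-0.007]], twist=[[0,0,0.142],[0,0,0.142],[0,0,0.142],[0,0,0.142],[0,0,0.142],[0,0,0.142],[0,0,0.142],[0,0,0.142],[0,0,0.142],[0,0,0.142],[0,0,0],[0,0,0],[0,0,0],[0,0,0],[0,0,0],[0,0,0],[0,0,0],[0,0,0],[0,0,0],[0,0,0]])

```text
clock: 2.7
position: [0.4225, 0.1662, 0.3019]
tool_rot: [3.141, -0.001, 1.346]
force: [0.5, 1.1, -0.6]
grip_width: 0.0849
finger_force: 0.0
```

```bash
python3 - <<'E'
from h import *
f=bot.grab_frame("wrist"); save(f["img"],"w1.png"); np.save("w1.npy",f,allow_pickle=True)
V=np.array(f["view"]); c=-V[:3,:3].T@V[:3,3]; s=bot.observe()
print(c.round(3),(-V[2,:3]).round(3),s["position"].round(4),s["tool_rot"].round(4),s["clock"],f["vfov"],f["distortion"])
print("centre on 65mm",onz(f,[[280,210],[0,0],[560,0],[0,420],[560,420]],.067).round(3))
E
```

```text
[0.439 0.238 0.443] [-0.064 -0.281 -0.958] [0.4253 0.1599 0.3031] [ 3.1389e+00 -5.0000e-04  1.3395e+00] 2.75 64.78340854779573 [-0.07102685  0.          0.          0.          0.        ]
centre on 65mm [[ 0.41   0.126  0.067]
 [ 0.166  0.426  0.067]
 [ 0.759  0.291  0.067]
 [-0.132 -0.13   0.067]
 [ 0.783 -0.335  0.067]]
```

View pics/w1.png

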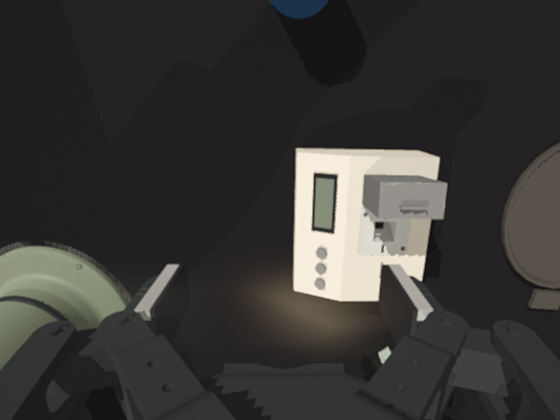

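The wrist view shows the grader at (370,225), with the hood partly hiding the well at (385,235). The camera sits on the +y side, so I'll move on to the -y side to see the well and the cell clearly.

>>> apply_moves(claw=[0.085,0.085,0.085,0.085,0.085,0.085,0.085,0.085,0.085], xyz=[[-0.037,0.019,0.009],[-0.037,0.019,0.009],[-0.037,0.019,0.009],[-0.037,0.019,0.009],[-0.037,0.019,0.009],[-0.037,0.019,0.009],[0,0,0],[0,0,0],[0,0,0]], twist=[[0,0,0],[0,0,0],[0,0,0],[0,0,0],[0,0,0],[0,0,0],[0,0,0],[0,0,0],[0,0,0]])

```text
clock: 3.65
position: [0.4836, -0.0731, 0.2474]
tool_rot: [-3.142, -0.0, 1.347]
force: [0.1, 0.3, 0.1]
grip_width: 0.0855
finger_force: 0.0
```

```bash
python3 - <<'E'
from h import *
f=bot.grab_frame("wrist"); np.save("w2.npy",f,allow_pickle=True)
save(cv2.resize(f["img"],(800,600),interpolation=cv2.INTER_CUBIC),"w2.png")
s=bot.observe()
print(s["position"].round(4),s["tool_rot"].round(4),s["clock"],s["qpos"].round(2))
for q in("cell","grader","hood"):
    for r in bot.find_in("wrist",q): print(q,np.round(r["position"],3),round(r["score"],2),proj(f,r["position"]).round(0)*800/560)
E
```

```text
[ 0.4836 -0.0728  0.2475] [ 3.1415e+00 -5.0000e-04  1.3474e+00] 3.7 [-0.46  0.33  0.62  1.95 -0.24  0.93  0.06]
cell [ 0.498 -0.23   0.051] 0.64 [[462.85714286 437.14285714]]
cell [ 0.519 -0.168  0.038] 0.63 [[472.85714286 360.        ]]
cell [ 0.431 -0.183  0.084] 0.57 [[368.57142857 427.14285714]]
grader [0.498 0.039 0.065] 0.41 [[387.14285714  92.85714286]]
```

View pics/w2.png

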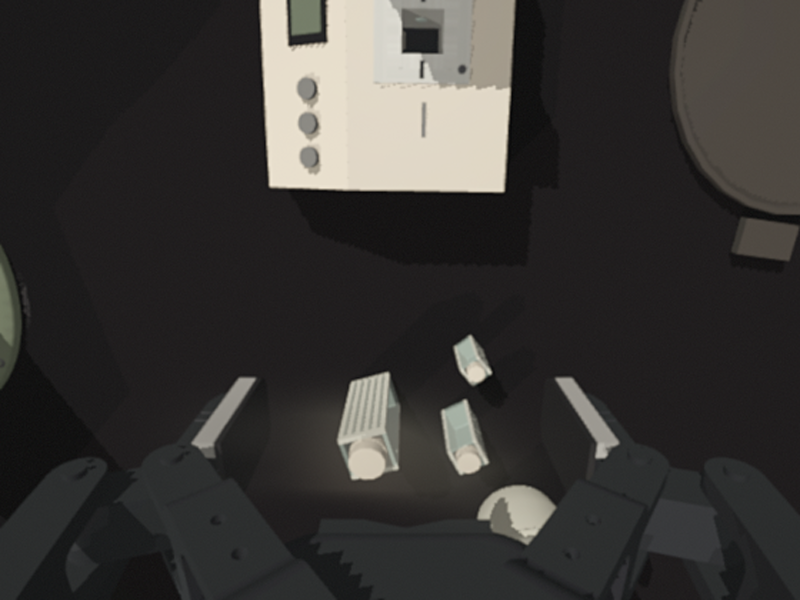

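The well mouth is visible at about (422,32) and the light mark at (423,120). The cells are big (370,427), middle (463,437) and small (472,360). Next I'll zoom in on the well and the middle cell.

```bash
python3 - <<'E'
from h import *
f=np.load("w2.npy",allow_pickle=True).item(); im=f["img"]
# original px: well ~ (295,22); cell ~ (325,306)
a=im[0:75,250:350]; b=im[270:345,295:395]
A=cv2.resize(a,(800,600),interpolation=cv2.INTER_CUBIC)[:, :400*2]; B=cv2.resize(b,(800,600),interpolation=cv2.INTER_CUBIC)
save(np.hstack([cv2.resize(im[0:75,250:300+25],(400,1200),interpolation=cv2.INTER_CUBIC)])[:1] ,"x.png")
save(np.hstack([A[:600,80:600],B[:600,80:360]]),"z1.png")
E
```

```text
(no output)
```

View pics/z1.png

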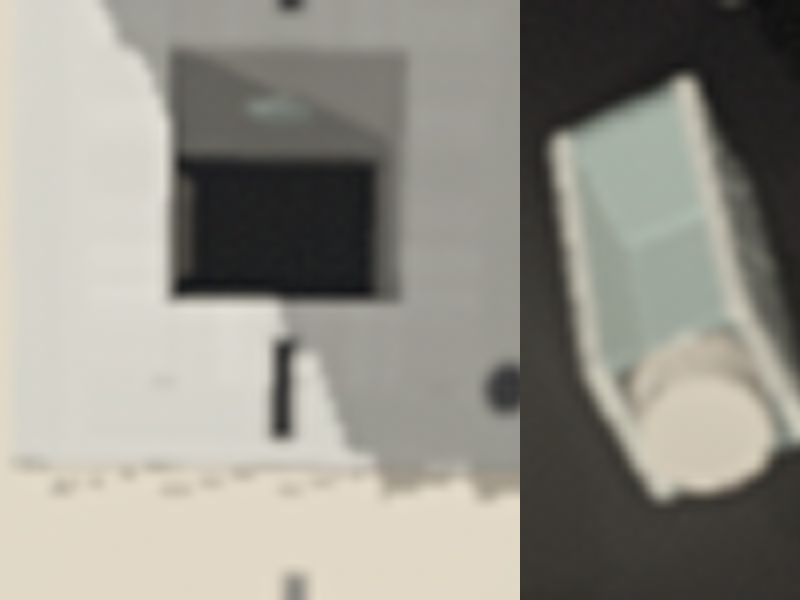

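The crop shows the well mouth with corners near (170,48), (407,48), (400,298) and (171,298). The middle cell's clear pane faces the camera between white ribbed edges, with its foot edge running (550,143) to (692,75).

```bash
python3 - <<'E'
from h import *
f=np.load("w2.npy",allow_pickle=True).item()
W=np.array([[170,48],[407,48],[402,298],[171,298]],float); W=np.c_[250+(W[:,0]+80)/8,W[:,1]/8]-[.5,.5]
w=onz(f,W,.067); print("well",w.round(4).tolist()); print("centre",w[:,:2].mean(0).round(4),"sides",np.linalg.norm(w-np.roll(w,-1,0),axis=1).round(4))
for i in range(4):
    e=w[(i+1)%4]-w[i]; print("edge yaw",np.round(np.arctan2(e[1],e[0]),3))
E8=np.array([[348,190],[505,191.5],[515,10],[270,187.5]])*.7-.5
g=onz(f,E8,.065); print("deck front edge yaw",np.arctan2(*(g[1]-g[0])[1::-1]).round(3),"side",np.arctan2(*(g[2]-g[1])[1::-1]).round(3),g[1].round(4))
m=onz(f,np.array([[423.5,103],[423.5,137]])*.7-.5,.065);print("mark",m.round(4).tolist(),np.arctan2(*(m[0]-m[1])[1::-1]))
C=np.array([[550,143],[692,75],[592,370],[660,498],[738,312],[798,440]],float); C=np.c_[295+(C[:,0]-440)/8,270+C[:,1]/8]-.5
b=onz(f,C[:2],0); t=onz(f,C[2:],.065)
print("base",b.round(4).tolist(),np.arctan2(*(b[1]-b[0])[1::-1]).round(3),np.linalg.norm(b[1]-b[0]))
print("top",t.round(4).tolist(),t.mean(0).round(4))
for p,q in((0,1),(2,3),(0,2),(1,3)): e=t[q]-t[p]; print(np.arctan2(e[1],e[0]).round(3),np.linalg.norm(e).round(4))
E
```

```text
well [[0.5174, 0.0854, 0.067], [0.5428, 0.0798, 0.067], [0.537, 0.0546, 0.067], [0.5118, 0.0602, 0.067]]
centre [0.5273 0.07  ] sides [0.026  0.0259 0.0258 0.0259]
edge yaw -0.219
edge yaw -1.799
edge yaw 2.922
edge yaw 1.351
deck front edge yaw -0.23 side 1.34 [ 0.5604 -0.0385  0.065 ]
mark [[0.5187, 0.0284, 0.065], [0.5143, 0.0078, 0.065]] 1.3571012799446165
base [[0.4822, -0.2304, 0.0], [0.5075, -0.2232, 0.0]] 0.277 0.026316533571548867
top [[0.4838, -0.2296, 0.065], [0.4892, -0.2535, 0.065], [0.5058, -0.2248, 0.065], [0.5106, -0.2481, 0.065]] [ 0.4974 -0.239   0.065 ]
-1.345 0.0244
-1.37 0.0238
0.214 0.0226
0.245 0.022
```

>>> apply_moves(claw=[0.06,0.06,0.06,0.06,0.06,0.06,0.06,0.06,0.06,0.06,0.06,0.06,0.06,0.06], xyz=[[0,0,0],[0,0,0],[0,0,0],[0,0,0],[-0.0412,-0.0065,0.008],[-0.0412,-0.0065,0.008],[-0.0412,-0.0065,0.008],[-0.0412,-0.0065,0.008],[0,0,0.024],[0,0,0.024],[0,0,0.024],[0,0,0.024],[0,0,0],[0,0,0]], twist=[[0,0,-0.116],[0,0,-0.116],[0,0,-0.116],[0,0,-0.115],[0,0,0],[0,0,0],[0,0,0],[0,0,0],[0,0,0],[0,0,0],[0,0,0],[0,0,0],[0,0,0],[0,0,0]])

```text
clock: 5.25
position: [0.4974, -0.24, 0.1199]
tool_rot: [-3.141, -0.0, 1.809]
force: [-0.3, -1.0, 0.1]
grip_width: 0.0602
finger_force: 0.0
```

```bash
python3 - <<'E'
from h import *
f=bot.grab_frame("wrist"); np.save("w3.npy",f,allow_pickle=True)
s=bot.observe(); print(s["position"].round(4),s["tool_rot"].round(4),s["clock"])
im=f["img"].copy()
# expected cell outline
from math import cos,sin
y=.24; c=np.array([.4975,-.239]); 
for z in(0,.065):
    P=[[*(c+np.array([[cos(y),-sin(y)],[sin(y),cos(y)]])@np.array(q)*.0125),z] for q in((-1,-1),(1,-1),(1,1),(-1,1))]
    cv2.polylines(im,[proj(f,P).round().astype(int)],True,(255,0,0) if z==0 else (0,255,0),1)
save(np.hstack([cv2.resize(im[200:420,130:430],(800,587),interpolation=cv2.INTER_CUBIC)]),"w3.png")
E
```

```text
[ 0.4977 -0.2402  0.1204] [3.1407e+00 6.0000e-04 1.8091e+00] 5.3
```

View pics/w3.png

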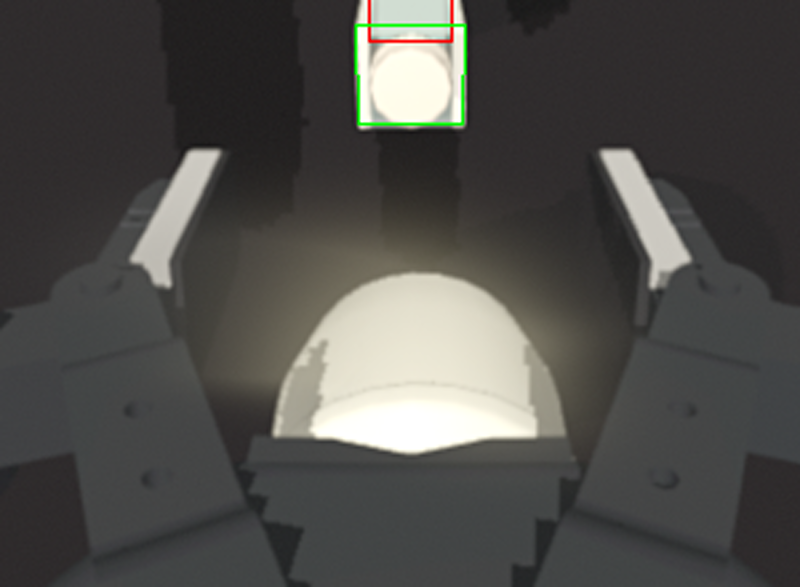

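The predicted outline (25 mm) fits the cell at (410,75) to about 1 mm, and the fingers straddle its ribbed sides. Next I descend and grip.

>>> apply_moves(claw=[0.06,0.06,0.06,0.06,0.06,0.06,0.015,0.015,0.015,0.015,0.015,0.015,0.015,0.015,0.015], xyz=[[0,0,0.02],[0,0,0.02],[0,0,0.018],[0,0,0.01],[0,0,0],[0,0,0],[0,0,0],[0,0,0],[0,0,0],[0,0,0],[0,0,0],[0,0,0],[0,0,0],[0,0,0],[0,0,0]], twist=[[0,0,0],[0,0,0],[0,0,0],[0,0,0],[0,0,0],[0,0,0],[0,0,0],[0,0,0],[0,0,0],[0,0,0],[0,0,0],[0,0,0],[0,0,0],[0,0,0],[0,0,0]], force=40)

```text
clock: 6.8
position: [0.4976, -0.2403, 0.0521]
tool_rot: [3.141, 0.0, 1.809]
force: [-1.1, 1.5, 10.3]
grip_width: 0.0241
finger_force: 39.2
```

>>> apply_moves(claw=[0.015,0.015,0.015,0.015,0.015,0.015,0.015,0.015,0.015,0.015,0.015,0.015,0.015,0.015,0.015,0.015,0.015,0.015], xyz=[[0,0,-0.01],[0,0,-0.03],[0,0,-0.04],[0,0,-0.04],[0,0,0],[0,0,0],[0,0,0],[0,0,0],[0.02,-0.003,0],[0.037,-0.0056,0],[0.037,-0.0056,0],[0.037,-0.0056,0],[0.037,-0.0056,0],[0.037,-0.0056,0],[0.037,-0.0056,0],[0.018,-0.0025,0],[0,0,0],[0,0,0]], twist=[[0,0,0],[0,0,0],[0,0,0],[0,0,0],[0,0,0.115],[0,0,0.115],[0,0,0.115],[0,0,0.115],[0,0,0],[0,0,0],[0,0,0],[0,0,0],[0,0,0],[0,0,0],[0,0,0],[0,0,0],[0,0,0],[0,0,0]])

```text
clock: 8.6
position: [0.5162, 0.022, 0.1718]
tool_rot: [3.141, -0.0, 1.349]
force: [-0.3, -0.8, -0.3]
grip_width: 0.0236
finger_force: 40.0
```

```bash
python3 - <<'E'
from h import *
f=bot.grab_frame("wrist"); np.save("w4.npy",f,allow_pickle=True)
s=bot.observe(); print(s["position"].round(4),s["tool_rot"].round(4),s["clock"],s["force"].round(1))
im=f["img"].copy(); Y=s["tool_rot"][2]-np.pi/2
R=np.array([[np.cos(Y),-np.sin(Y)],[np.sin(Y),np.cos(Y)]])
K=np.array([(-1,-1),(1,-1),(1,1),(-1,1)])
for z,w,c in((s["position"][2]-.052,.0125,s["position"][:2]),(s["position"][2]+.013,.0125,s["position"][:2]),(.067,.01325,np.array([.5275,.07]))):
    P=np.c_[K*w@R.T+c,np.full(4,z)]; p=proj(f,P); print(p.round(0).tolist())
    cv2.polylines(im,[p.round().astype(int)],True,(255,0,0),1)
save(cv2.resize(im[60:360,100:500],(800,600),interpolation=cv2.INTER_CUBIC),"w4.png")
E
```

```text
[0.5162 0.0213 0.1717] [3.1413e+00 1.0000e-04 1.3481e+00] 8.65 [-0.1 -0.5 -1.8]
[[263.0, 251.0], [303.0, 251.0], [303.0, 213.0], [263.0, 213.0]]
[[255.0, 310.0], [311.0, 310.0], [312.0, 260.0], [254.0, 260.0]]
[[266.0, 161.0], [301.0, 161.0], [302.0, 124.0], [265.0, 124.0]]
```

View pics/w4.png

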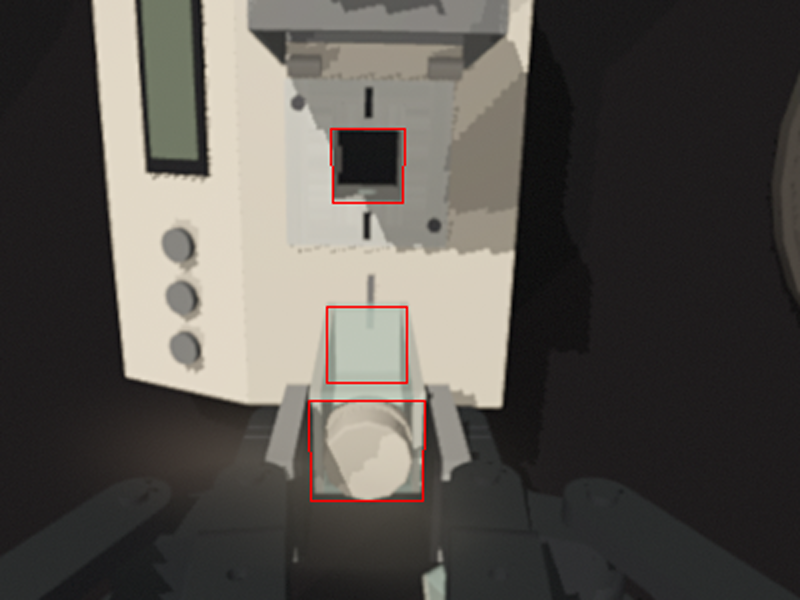

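The picture shows the cell held squarely (foot outline at (367,345)) and the predicted mouth outline on the well at (368,165). I'll refine the mouth edges numerically from intensity profiles.

```bash
python3 - <<'E'
from h import *
f=np.load("w4.npy",allow_pickle=True).item(); g=f["img"].astype(int).sum(2)//3
print("cols 258..310 rows"); 
for r in(128,135,145,155,158): print(r,g[r,260:308].tolist())
print("rows 118..170")
for c in(270,276,284,292,297): print(c,g[118:168,c].tolist())
E
```

```text
cols 258..310 rows
128 [200, 202, 196, 159, 141, 136, 105, 89, 75, 39, 19, 23, 23, 23, 24, 22, 22, 23, 24, 24, 21, 22, 21, 24, 24, 23, 23, 23, 24, 21, 22, 23, 24, 22, 22, 24, 22, 22, 37, 69, 98, 118, 131, 141, 143, 142, 141, 141]
135 [202, 201, 202, 203, 205, 194, 130, 76, 76, 77, 65, 32, 20, 19, 21, 23, 22, 23, 23, 22, 21, 23, 21, 23, 23, 21, 21, 21, 24, 22, 21, 24, 22, 21, 22, 21, 19, 22, 46, 78, 99, 119, 138, 144, 144, 143, 143, 143]
145 [198, 198, 199, 199, 202, 194, 130, 75, 74, 69, 57, 31, 20, 21, 22, 22, 20, 21, 21, 22, 21, 22, 21, 19, 22, 23, 21, 20, 22, 22, 19, 23, 19, 23, 22, 20, 19, 22, 53, 89, 101, 121, 138, 141, 139, 140, 139, 139]
155 [201, 201, 201, 202, 204, 196, 132, 88, 96, 98, 99, 99, 98, 98, 97, 97, 95, 95, 102, 123, 135, 136, 135, 135, 134, 131, 125, 117, 105, 99, 98, 99, 99, 99, 100, 99, 100, 99, 98, 95, 104, 129, 142, 144, 142, 143, 143, 143]
158 [202, 201, 201, 202, 204, 194, 134, 100, 105, 105, 105, 105, 115, 137, 142, 142, 148, 163, 166, 166, 161, 142, 112, 97, 96, 97, 96, 96, 97, 97, 98, 97, 97, 98, 97, 98, 98, 98, 98, 97, 105, 128, 141, 142, 141, 141, 142,
[... 426 characters left out ...]
7, 200, 201, 201, 200, 200, 200, 200]
284 [60, 117, 139, 141, 142, 138, 111, 56, 18, 22, 24, 23, 23, 21, 22, 23, 22, 23, 21, 23, 22, 20, 23, 20, 21, 22, 20, 22, 23, 23, 21, 21, 22, 28, 59, 89, 113, 134, 133, 112, 96, 98, 114, 129, 135, 138, 141, 122, 75, 54]
292 [142, 142, 142, 142, 143, 139, 113, 55, 18, 21, 24, 22, 23, 23, 23, 23, 20, 22, 20, 23, 23, 22, 21, 21, 21, 20, 21, 19, 21, 22, 21, 21, 18, 28, 61, 88, 99, 99, 99, 97, 97, 101, 116, 133, 140, 140, 139, 139, 139, 140]
297 [145, 145, 145, 145, 146, 143, 120, 60, 19, 21, 22, 21, 23, 22, 22, 24, 22, 22, 23, 21, 22, 26, 24, 24, 23, 24, 23, 22, 22, 26, 27, 28, 26, 30, 50, 80, 97, 99, 99, 99, 98, 100, 112, 131, 141, 141, 141, 141, 141, 140]
```

>>> apply_moves(claw=[0.015,0.015,0.015,0.015,0.015,0.015,0.015,0.015,0.015], xyz=[[0.0165,0.0001,0],[0.0165,0.0001,0],[0.0165,0.0001,0],[0,0,0.016],[0,0,0.016],[0,0,0.01],[0,0,0.004],[0,0,0],[0,0,0]], twist=[[0,0,0],[0,0,0],[0,0,0],[0,0,0],[0,0,0],[0,0,0],[0,0,0],[0,0,0],[0,0,0]])

```text
clock: 9.55
position: [0.5278, 0.0703, 0.1258]
tool_rot: [3.141, -0.0, 1.349]
force: [-0.5, -0.2, -1.4]
grip_width: 0.0238
finger_force: 40.0
```

```bash
python3 - <<'E'
from h import *
f=bot.grab_frame("wrist"); np.save("w5.npy",f,allow_pickle=True)
s=bot.observe(); print(s["position"].round(4),s["tool_rot"].round(4),s["clock"],s["force"].round(1))
save(cv2.resize(f["img"][150:375,130:430],(800,600),interpolation=cv2.INTER_CUBIC),"w5.png")
E
```

```text
[0.5278 0.0703 0.1258] [ 3.1409e+00 -4.0000e-04  1.3486e+00] 9.6 [ 0.9  0.4 -0.4]
```

View pics/w5.png

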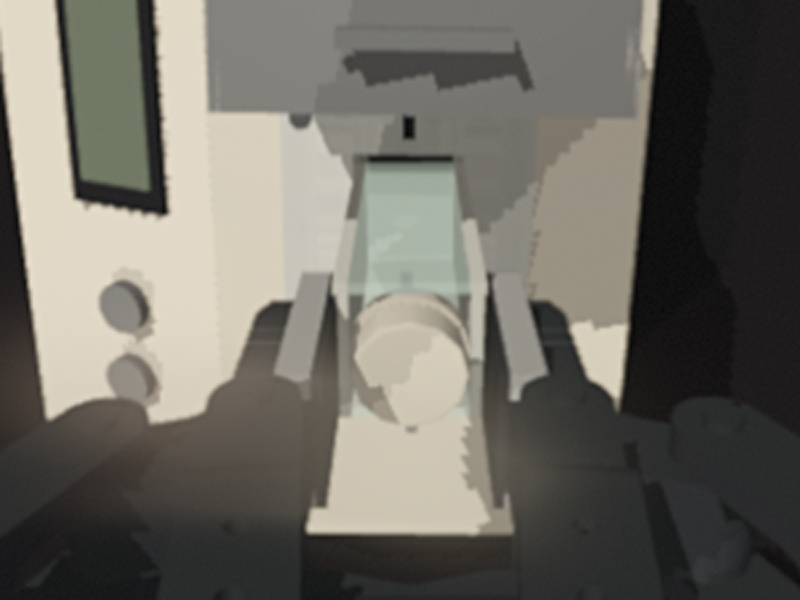

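The cell hangs centred over the mouth; its front foot edge at (408,163) sits just inside the mouth's far edge at (408,157). I'll lower slowly, watching the force.

>>> apply_moves(claw=[0.015,0.015,0.015,0.015,0.015,0.015,0.015,0.015,0.015,0.015,0.015], xyz=[[-0.0004,-0.0002,0],[0,0,0.002],[0,0,0.002],[0,0,0.001],[0,0,0.001],[0,0,0.0005],[0,0,0.0005],[0,0,0.0005],[0,0,0.0005],[0,0,0],[0,0,0]], twist=[[0,0,0],[0,0,0],[0,0,0],[0,0,0],[0,0,0],[0,0,0],[0,0,0],[0,0,0],[0,0,0],[0,0,0],[0,0,0]])

```text
clock: 10.7
position: [0.5272, 0.07, 0.1173]
tool_rot: [-3.142, -0.0, 1.349]
force: [-0.7, -0.2, -1.4]
grip_width: 0.0238
finger_force: 40.0
```

>>> apply_moves(claw=[0.015,0.015,0.015,0.015,0.015,0.015,0.015], xyz=[[0,0,0.0005],[0,0,0.0005],[0,0,0.0005],[0,0,0.0005],[0,0,0.0005],[0,0,0.0005],[0,0,0]], twist=[[0,0,0],[0,0,0],[0,0,0],[0,0,0],[0,0,0],[0,0,0],[0,0,0]])

```text
clock: 11.4
position: [0.5272, 0.0699, 0.1142]
tool_rot: [-3.142, 0.0, 1.349]
force: [-0.5, 0.3, -2.0]
grip_width: 0.0239
finger_force: 40.0
```

It's in the mouth without contact, so I'll continue.

>>> apply_moves(claw=[0.015,0.015,0.015,0.015,0.015,0.015,0.015,0.015,0.015], xyz=[[0,0,0.001],[0,0,0.001],[0,0,0.001],[0,0,0.001],[0,0,0.001],[0,0,0.001],[0,0,0.001],[0,0,0.001],[0,0,0]], twist=[[0,0,0],[0,0,0],[0,0,0],[0,0,0],[0,0,0],[0,0,0],[0,0,0],[0,0,0],[0,0,0]])

```text
clock: 12.3
position: [0.5272, 0.0699, 0.1062]
tool_rot: [-3.141, 0.0, 1.349]
force: [-0.1, -0.8, -1.0]
grip_width: 0.024
finger_force: 40.0
```

>>> apply_moves(claw=[0.015,0.015,0.015,0.015,0.015,0.015,0.015,0.015,0.015], xyz=[[0,0,0.001],[0,0,0.001],[0,0,0.001],[0,0,0.001],[0,0,0.001],[0,0,0.001],[0,0,0.001],[0,0,0.001],[0,0,0]], twist=[[0,0,0],[0,0,0],[0,0,0],[0,0,0],[0,0,0],[0,0,0],[0,0,0],[0,0,0],[0,0,0]])

```text
clock: 13.2
position: [0.5273, 0.0699, 0.0982]
tool_rot: [3.141, 0.0, 1.349]
force: [0.8, -0.6, -0.4]
grip_width: 0.0236
finger_force: 40.0
```

>>> apply_moves(claw=[0.015,0.015,0.015,0.015,0.015,0.015,0.015,0.015,0.015], xyz=[[0,0,0.001],[0,0,0.001],[0,0,0.001],[0,0,0.001],[0,0,0.001],[0,0,0.001],[0,0,0.001],[0,0,0.001],[0,0,0]], twist=[[0,0,0],[0,0,0],[0,0,0],[0,0,0],[0,0,0],[0,0,0],[0,0,0],[0,0,0],[0,0,0]])

```text
clock: 14.1
position: [0.5272, 0.0699, 0.0902]
tool_rot: [-3.142, 0.0, 1.349]
force: [2.6, -0.9, -1.7]
grip_width: 0.0236
finger_force: 40.0
```

>>> apply_moves(claw=[0.015,0.015,0.015,0.015,0.015,0.015,0.015,0.015,0.015,0.015,0.015], xyz=[[0,0,0.001],[0,0,0.001],[0,0,0.001],[0,0,0.001],[0,0,0.001],[0,0,0.001],[0,0,0.001],[0,0,0.001],[0,0,0.001],[0,0,0.001],[0,0,0]], twist=[[0,0,0],[0,0,0],[0,0,0],[0,0,0],[0,0,0],[0,0,0],[0,0,0],[0,0,0],[0,0,0],[0,0,0],[0,0,0]])

```text
clock: 15.2
position: [0.5272, 0.0699, 0.0802]
tool_rot: [-3.141, 0.0, 1.349]
force: [2.5, -1.2, -1.2]
grip_width: 0.0239
finger_force: 40.1
```

>>> apply_moves(claw=[0.015,0.015,0.015,0.015,0.015,0.015,0.015,0.015,0.015], xyz=[[0,0,0.001],[0,0,0.001],[0,0,0.001],[0,0,0.001],[0,0,0.001],[0,0,0.001],[0,0,0.0005],[0,0,0.0005],[0,0,0]], twist=[[0,0,0],[0,0,0],[0,0,0],[0,0,0],[0,0,0],[0,0,0],[0,0,0],[0,0,0],[0,0,0]])

```text
clock: 16.1
position: [0.5272, 0.0699, 0.0732]
tool_rot: [-3.142, 0.0, 1.349]
force: [2.8, -0.8, -0.5]
grip_width: 0.024
finger_force: 40.2
```

>>> apply_moves(claw=[0.015,0.015,0.015,0.015], xyz=[[0,0,0.0004],[0,0,0.0003],[0,0,0.0003],[0,0,0]], twist=[[0,0,0],[0,0,0],[0,0,0],[0,0,0]])

```text
clock: 16.5
position: [0.5272, 0.0699, 0.0723]
tool_rot: [-3.142, 0.0, 1.349]
force: [2.5, -0.1, -0.3]
grip_width: 0.0237
finger_force: 40.2
```

>>> apply_moves(claw=[0.015,0.015,0.015,0.015], xyz=[[0,0,0.0003],[0,0,0.0003],[0,0,0.0003],[0,0,0]], twist=[[0,0,0],[0,0,0],[0,0,0],[0,0,0]])

```text
clock: 16.9
position: [0.5274, 0.07, 0.0719]
tool_rot: [3.141, -0.001, 1.349]
force: [-0.9, -0.9, 13.3]
grip_width: 0.024
finger_force: 41.8
```

The floor is reached (13 N at z 0.0719). I'll ease off slightly and release.

>>> apply_moves(claw=[0.015,0.028,0.034,0.045,0.055,0.055,0.055], xyz=[[0,0,-0.0003],[0,0,0],[0,0,0],[0,0,0],[0,0,0],[0,0,0],[0,0,0]], twist=[[0,0,0],[0,0,0],[0,0,0],[0,0,0],[0,0,0],[0,0,0],[0,0,0]])

```text
clock: 17.6
position: [0.5272, 0.0699, 0.0717]
tool_rot: [-3.142, 0.0, 1.349]
force: [-0.4, 0.1, -0.2]
grip_width: 0.0549
finger_force: 0.0
```

>>> apply_moves(claw=[0.055,0.055,0.055,0.055,0.0,0.0,0.0,0.0,0.0,0.0,0.0,0.0,0.0,0.0], xyz=[[0,0,-0.005],[0,0,-0.015],[0,0,-0.02],[0,0,-0.02],[0,0,0],[0,0,0],[0,0,0],[0,0,0],[0,0,0],[0,0,0.015],[0,0,0.014],[0,0,0.006],[0,0,0],[0,0,0]], twist=[[0,0,0],[0,0,0],[0,0,0],[0,0,0],[0,0,0],[0,0,0],[0,0,0],[0,0,0],[0,0,0],[0,0,0],[0,0,0],[0,0,0],[0,0,0],[0,0,0]])

```text
clock: 19.0
position: [0.5273, 0.0698, 0.0968]
tool_rot: [-3.142, 0.0, 1.349]
force: [0.9, -0.2, 0.5]
grip_width: -0.0001
finger_force: 0.0
```

>>> apply_moves(claw=[0,0,0,0,0,0,0], xyz=[[0,0,0.001],[0,0,0.001],[0,0,0.0005],[0,0,0.0005],[0,0,0.0003],[0,0,0.0003],[0,0,0]], twist=[[0,0,0],[0,0,0],[0,0,0],[0,0,0],[0,0,0],[0,0,0],[0,0,0]])

```text
clock: 19.7
position: [0.5272, 0.0699, 0.0931]
tool_rot: [3.142, 0.0, 1.349]
force: [0.6, -0.6, -0.1]
grip_width: -0.0
finger_force: 0.1
```

>>> apply_moves(claw=[0,0,0], xyz=[[0,0,0.0003],[0,0,0.0002],[0,0,0]], twist=[[0,0,0],[0,0,0],[0,0,0]])

```text
clock: 20.0
position: [0.5275, 0.0699, 0.093]
tool_rot: [3.141, -0.0, 1.349]
force: [-1.1, -0.4, 8.3]
grip_width: 0.0
finger_force: 4.0
```

Pressing the stopper meets resistance at exactly z = 0.093 m, so the cell is fully home. Now I'll go over and behind the hood, and work out the closing path.

>>> apply_moves(claw=[0,0,0,0,0,0,0,0,0,0,0,0,0,0], xyz=[[0,0,-0.007],[0,0,-0.025],[0,0,-0.04],[0,0,-0.035],[0.03,0,0],[0.03,0,0],[0.03,0.001,0],[0.027,0,0],[0,0,0.02],[0,0,0.025],[0,0,0.02],[0,0,0.015],[0,0,0],[0,0,0]], twist=[[0,0,0],[0,0,0],[0,0,0],[0,0,0],[0,0,0],[0,0,0],[0,0,0],[0,0,0],[0,0,0],[0,0,0],[0,0,0],[0,0,0],[0,0,0],[0,0,0]])

```text
clock: 21.4
position: [0.5542, 0.1837, 0.1202]
tool_rot: [3.141, -0.0, 1.348]
force: [-0.0, 0.2, 0.8]
grip_width: -0.0001
finger_force: 0.0
```

```bash
python3 - <<'E'
from h import *
s=bot.observe(); p=s["position"]; print(p.round(4),s["tool_rot"].round(3),s["clock"],s["force"].round(1))
Y=-.222; d=p[:2]-np.array([.5276,.0663]); print("grader x,y rel well",(np.array([[np.cos(Y),np.sin(Y)],[-np.sin(Y),np.cos(Y)]])@d*1000).round(1))
r,h=55,36
th=np.linspace(1.55,0,21); y=38-r*np.cos(th)+h*np.sin(th)+11; z=67.5+r*np.sin(th)+h*np.cos(th)
print("start",y[0].round(1),z[0].round(1)); print(np.c_[np.diff(y),-np.diff(z)].round(1).tolist(), y[-1],z[-1])
E
```

```text
[0.5542 0.1837 0.1202] [ 3.141 -0.     1.348] 21.4 [-0.   0.2  0.8]
grader x,y rel well [1.000e-01 1.204e+02]
start 83.8 123.2
[[-4.4, -2.5], [-4.6, -2.2], [-4.8, -1.8], [-4.9, -1.4], [-5.0, -1.1], [-5.0, -0.7], [-5.1, -0.3], [-5.1, 0.1], [-5.1, 0.5], [-5.0, 0.9], [-4.9, 1.3], [-4.8, 1.7], [-4.7, 2.0], [-4.5, 2.4], [-4.3, 2.7], [-4.1, 3.1], [-3.8, 3.4], [-3.6, 3.6], [-3.3, 3.9], [-3.0, 4.2]] -6.0 103.5
```

>>> apply_moves(claw=[0,0,0,0,0,0,0,0,0], xyz=[[-0.0045,0,-0.0004],[-0.0045,0,-0.0004],[-0.0045,0,-0.0004],[-0.0045,0,-0.0004],[-0.0045,0,-0.0004],[-0.0045,0,-0.0004],[-0.0045,0,-0.0004],[-0.0045,0,-0.0002],[0,0,0]], twist=[[0,0,0],[0,0,0],[0,0,0],[0,0,0],[0,0,0],[0,0,0],[0,0,0],[0,0,0],[0,0,0]])

```text
clock: 22.3
position: [0.546, 0.1481, 0.1227]
tool_rot: [3.142, 0.0, 1.348]
force: [1.0, -0.0, 0.3]
grip_width: 0.0001
finger_force: 0.0
```

Following the arc over and down.

>>> apply_moves(claw=[0,0,0,0,0,0,0,0,0,0,0], xyz=[[-0.0044,0,-0.0025],[-0.0046,0,-0.0022],[-0.0048,0,-0.0018],[-0.0049,0,-0.0014],[-0.005,0,-0.0011],[-0.005,0,-0.0007],[-0.0051,0,-0.0003],[-0.0051,0,0.0001],[-0.0051,0,0.0005],[-0.005,0,0.0009],[0,0,0]], twist=[[0,0,0],[0,0,0],[0,0,0],[0,0,0],[0,0,0],[0,0,0],[0,0,0],[0,0,0],[0,0,0],[0,0,0],[0,0,0]])

```text
clock: 23.4
position: [0.5351, 0.1001, 0.131]
tool_rot: [-3.142, 0.0, 1.348]
force: [0.3, 0.3, -0.1]
grip_width: -0.0003
finger_force: 0.0
```

```bash
python3 - <<'E'
from h import *
f=bot.grab_frame("scene"); print([(np.round(r["position"],3).tolist(),round(r["score"],2)) for r in bot.find_in("scene","hood")])
save(cv2.resize(f["img"][150:300,220:420],(800,600),interpolation=cv2.INTER_CUBIC),"s2.png")
E
```

```text
[([0.555, 0.092, 0.113], 0.81)]
```

View pics/s2.png

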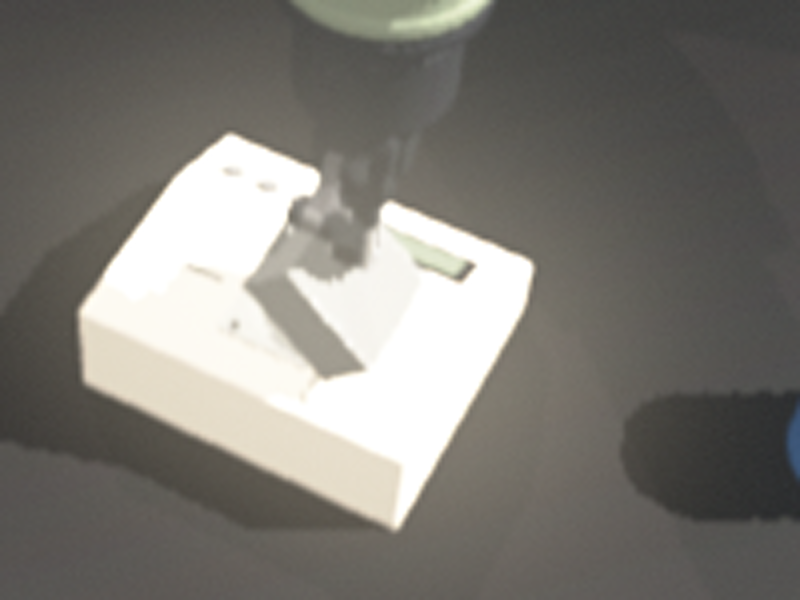

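The hood (330,290) is about half closed, with the fingertips resting on its top near the far edge at (345,255). I'll continue down.

>>> apply_moves(claw=[0,0,0,0,0,0,0,0,0,0,0], xyz=[[-0.0049,0,0.0013],[-0.0048,0,0.0017],[-0.0047,0,0.002],[-0.0045,0,0.0024],[-0.0043,0,0.0027],[-0.0041,0,0.0031],[-0.0038,0,0.0034],[-0.0036,0,0.0036],[-0.0033,0,0.0038],[-0.003,0,0.003],[0,0,0]], twist=[[0,0,0],[0,0,0],[0,0,0],[0,0,0],[0,0,0],[0,0,0],[0,0,0],[0,0,0],[0,0,0],[0,0,0],[0,0,0]])

```text
clock: 24.6
position: [0.5261, 0.0608, 0.1038]
tool_rot: [-3.141, -0.0, 1.349]
force: [-0.1, 0.3, 0.2]
grip_width: 0.0001
finger_force: 0.0
```

>>> apply_moves(claw=[0,0,0,0], xyz=[[0,0,0.0003],[0,0,0.0003],[0,0,0.0003],[0,0,0]], twist=[[0,0,0],[0,0,0],[0,0,0],[0,0,0]])

```text
clock: 25.0
position: [0.5263, 0.061, 0.1035]
tool_rot: [3.141, -0.0, 1.349]
force: [-2.7, 0.5, 8.6]
grip_width: 0.0001
finger_force: 4.0
```

Firm contact at z = 0.1035 m means the hood is shut. I'll hold briefly, then withdraw straight up.

>>> apply_moves(claw=[0,0,0,0,0,0,0,0,0,0,0], xyz=[[0,0,0],[0,0,0],[0,0,-0.003],[0,0,-0.015],[0,0,-0.03],[0,0,-0.03],[0,0,-0.03],[-0.04,0,0],[-0.04,0,0],[-0.04,0,0],[0,0,0]], twist=[[0,0,0],[0,0,0],[0,0,0],[0,0,0],[0,0,0],[0,0,0],[0,0,0],[0,0,0],[0,0,0],[0,0,0],[0,0,0]])

```text
clock: 26.1
position: [0.4985, -0.0609, 0.2119]
tool_rot: [3.141, 0.001, 1.343]
force: [0.1, 0.2, 0.3]
grip_width: 0.0001
finger_force: 0.0
```

```bash
python3 - <<'E'
from h import *
f=bot.grab_frame("wrist")
save(f["img"],"e.png"); print(bot.observe()["force"].round(1),bot.observe()["position"].round(3))
E
```

```text
[ 0.   0.9 -0.8] [ 0.499 -0.058  0.212]
```

View pics/e.png

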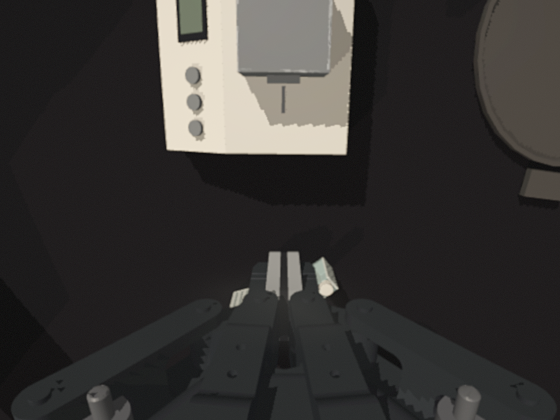

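The hood lies flat and shut over the well (285,40), and the gripper is clear of everything. Handing in.

```bash
python3 -c "
from workcell import bot
print(bot.job_done())"
```

```text
the job is handed in; nothing more can be done
None
```

The middle-sized cell is pressed fully home with its clear faces square to the light path, the hood is shut over it, and the job is handed in. No verdict came back. The mug and garlic keeper were not touched.

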